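Open the push-and-turn safety cap of the cleaner jug

ROBOT

A 6-joint arm with a two-finger parallel gripper is mounted at the origin on a cart in front of the work surface, level with it; the furniture and walls round the work are solid. World frame = base frame: x ahead of the robot, y to its left, z up, the work surface at z = 0. Lengths are in m, angles in rad, forces in N, time in s.
With the tool pointing down it reaches from about 0.2 to 0.875 m from the base axis. Payload 3.4 kg.
Tool frame: the origin (TCP) lies midway between the tips of the shut fingers; the grasp point (between the pads) lies 19 mm behind it; z points along the fingers, y is the line along which they close (so a half turn about z gives the same grasp; the last joint's range is limited). The gripper opens to 94 mm and grips with 3 to 60 N. Pads are 16 mm wide; open, the fingers measure 119 mm over their backs; the gripper's body (75 mm by 177 mm) begins 78 mm behind the grasp point.
Start: joints at [1.045, 0.276, 1.505, -0, 1.361, -0.121], TCP at [0.226, 0.529, 0.205] pointing down, gripper open.
Joint ranges: [-2.89, 2.89], [-0.75, 2.08], [0.22, 2.7], [-1.18, 4.32], [0.11, 2.71], [-2.7, 2.7]. Speed limits (rad/s): [2.57, 2.57, 3.14, 3.14, 3.14, 3.14].

INTERFACE

Orientations are given as [roll, pitch, yaw] about the fixed x, y, z axes, in that order (R = Rz(yaw) Ry(pitch) Rx(roll)).
In Python, from workcell import r, snapshot, camera_model, sign_off, boxes_of, cut_out gives the robot as it stands.
- The arm moves only by the tool step_arm, never from a script. Its argument "steps" is a list that holds one entry, the list of rows, each a list of 7 numbers: the opening, from 0 (shut) to 1 (fully open), then the shift along the world's x, y, z in m, then the turn, a rotation vector about the world's x, y, z in units of 6 degrees (1.0 is 6 degrees). A call has 1 to 5 rows; each row shifts and turns the commanded pose from where the row before left it; what a row does not reach is not made up. A row lasts 1/8 s, in which the tool goes at most 62.5 mm and 10.7 degrees, less where a joint would pass 70% of its speed; a pose out of reach is approached as far as the arm can. A call is refused whole if a number of a shift passes 0.0625 or a number of a turn 1, either way. A call with a gripper value outside its range is refused whole. The fingers move at their own pace and stop on an object; "squeeze" is the grip in N (left out, the last holds). Time passes only in rows, so rows that do not move let the fingers close. It gives the time, the measured TCP pose, the force, the opening and the grip force at its end, in the units of the state.
- r.observe(): the state, without advancing time (a new reading comes with each control period).
- snapshot(name): name is "scene" or "top" or "wrist"; returns (picture, depth): 384x512x3 uint8, red, green, blue; 384x512 float32, m along the optical axis (not along the pixel's ray), 0 where there is no reading.
- camera_model(name): a dict with "fx", "fy", "cx", "cy" (pixels), "R" (3x3) and "t" (3): a world point X has camera coordinates R X + t; the wrist camera has in their place "tool_from_camera" (4x4, takes a point from camera to tool coordinates, whose origin is the TCP and whose axes are the flange's). Camera axes: x right, y down, z forward; pixel columns grow to the right and rows downward; lengths in m; the calibration is good to about 2 mm. A picture is of the moment at which its call begins: read the wrist's pose just before it. camera_model takes no time and is no camera call.
- sign_off(): hands the job in; it is judged then, once.
Trained networks look in the newest picture that a camera, given by its name, has taken for a name from the list of things; names that differ only in an ending like _2 or _b are one class to them, and where a whole thing is asked for, a point or a joint stands for the part that bears it (a point fixed in the world has none). Each returns a list of dicts, best first, with "confidence" (0 to 1); they miss things now and then, are a little off and sometimes report something else, mostly with a low value. They report only what shows in the picture. A call takes as long as a camera call.
- boxes_of(camera, label): "centre" ([x, y, z] in m, in the coordinates of the camera as it stood for that picture, good to about 4 mm: the middle of the surface that is visible of it).
- cut_out(camera, label): "pixels" (384x512 bool, what is visible of it).
The state is a dict: "clock": time; "joint_positions": joint angles; "qvel": joint speeds; "tau": joint torques, N m; "tool_pos": TCP position; "eef_rot": TCP orientation; "contact_force": force on the tool from outside, world axes, zero at the start; "wrist_torque": the same for the moment, N m; "gripper_width": finger opening in m; "gripper_force": force on a finger pad.
Only numpy, scipy, OpenCV 4.12 (cv2) and the standard library are available. Lean on these libraries where they do the work, as an engineer would, in place of code of your own. Each camera call takes 0.05 s, during which the arm holds its last target. There are 200 camera calls.

TASK

The hob needs cleaning: open the jug with the red safety cap. Press the cap fully down, keep it pressed while you twist it counter-clockwise (seen from above) until it comes free, lift it off, and finish while still holding the cap in the gripper, level and straight above the jug, some 5 to 10 cm clear of where it sat, without putting it down or letting go. Leave the jug standing upright where it is, and leave the blue-capped jug closed and the other things undisturbed.

Things in the scene. Friction and masses are not known exactly. Their poses are not given: they have to be found in the camera images.
- red_cap: round ribbed red safety cap, 54 mm across, 33 mm high, 40 g, white pointer line on its flat top. Origin: its centre, half-way up; z up, x along the pointer. Grasp it across its diameter from above at any yaw. Pressed down, it turns counter-clockwise; 0.85 to 1.1 rad from closed it lifts straight off; at 1.13 rad it meets a stop. Not pressed, or turned less, lugs hold it on the jug.
- red_plug (a joint): spring plug in the red-capped jug's neck, on which the cap rests: how far the cap presses it down, m; 0 at rest, 0.009 fully down. Pushing back with 6 N at first, 10.5 N fully down. The cap can turn only when pressed by more than 0.005
- red_jug: white jug with red band and red cap, loose, about 1.4 kg, body 84 mm across, shoulder ends 91 mm up; loop handle on its +x side out to 72 mm from the axis, below 76 mm. Origin: centre of underside, z up along the neck. Closed, the cap's centre is 122.5 mm up and its x is within 0.05 rad of the jug's x. Stands on the wooden board (top at z = 0.050).
- blue_cap: round ribbed blue safety cap, 54 mm across, 33 mm high, 40 g, white pointer line on its flat top. Origin: its centre, half-way up; z up, x along the pointer. Must stay closed on its jug.
- blue_jug: white jug with blue band and blue cap, loose, about 1.4 kg, body 84 mm across, shoulder ends 91 mm up; loop handle on its +x side out to 72 mm from the axis, below 76 mm. Origin: centre of underside, z up along the neck. Closed, the cap's centre is 122.5 mm up and its x is within 0.05 rad of the jug's x. Leave alone.
- phone: black closed flip phone lying on the board, 46x95x19 mm, origin at the centre of its underside; to be left alone
- jar: white porcelain jar with printed flowers and a knobbed lid, 114 mm across and 177 mm high with the lid, on the board; origin at the centre of its underside; to be left alone
- burner_disc: dark enamelled burner cap lying on the board, 75 mm across, 9 mm thick, origin at the centre of its underside; to be left alone

How it is judged:
On the way, in this order (a step that is already met when the one before it is completed fails the run):
1. the red cap is pressed at least 5 mm down on its jug, not yet turned (z of red_cap in the frame of red_jug between 0.105 and 0.1175 m and angle between the x axis of red_cap and the x axis of red_jug, either way round below 0.5 rad), for 0.1 s.
2. while pressed down, it is twisted by more than 0.8 rad (z of red_cap in the frame of red_jug below 0.1185 m and angle between the x axis of red_cap and the x axis of red_jug, either way round above 0.8 rad), for 0.1 s.
3. the gripper lifts it clear off the neck (z of red_cap in the frame of red_jug above 0.1575 m and contact force between the fingers and red_cap above 0.5 N), for 0.2 s.
At the end, for the whole second after the job is handed in: gripper holds the red cap level (0.25 rad), 40-120 mm above its seat, within 30 mm of the jug's axis, clear of both jugs; red-capped jug upright within 50 mm of its start; blue-capped jug closed and upright; it, phone, jar and burner cap within 30 mm of their starts (z of red_cap in the frame of red_jug between 0.1625 and 0.2425 m and horizontal distance between red_cap and red_jug below 0.03 m and angle between red_cap's own z axis and vertical below 0.25 rad and contact force between the fingers and red_cap above 0.5 N and contact force between red_cap and red_jug below 0.1 N and contact force between red_cap and blue_jug below 0.1 N and angle between each of red_jug, blue_jug's own z axis and vertical below 0.08 rad and distance of red_jug from where it was at the start of the episode below 0.05 m and height (world z) of red_jug between 0.045 and 0.055 m and z of blue_cap in the frame of blue_jug between 0.119 and 0.126 m and angle between the x axis of blue_cap and the x axis of blue_jug, either way round below 0.25 rad and distance of each of blue_jug, phone, jar, burner_disc from where it was at the start of the episode below 0.03 m); the arm keeps its last pose, push and grip.
It fails at once if the red-capped jug is tipped by more than 0.3 rad or lifted by more than 20 mm (angle between red_jug's own z axis and vertical above 0.3 rad or height (world z) of red_jug above 0.07 m).
It fails at once if the blue-capped jug, phone, jar or burner cap is pushed by more than 30 mm (not (distance of each of blue_jug, phone, jar, burner_disc from where it was at the start of the episode below 0.03 m)).
It also fails if it takes over 35 s, if anything falls off the work surface, if the arm or the gripper's body presses on something with over 40 N, if the wrist force passes 120 N, or if a joint passes its speed limit or range.

## Working session

There is one attempt and no reset: what is moved stays moved. The work goes in short steps, Python scripts to look and compute and a tool call to move; the robot and the scene stay as the last step left them, time stands still between calls to the robot, and variables do not carry over. Pictures are saved under pics/ and viewed, at most 10 in all, crops included, and the job is handed in when it is done.

Besides the shell and the picture viewer there is one more tool, called in YAML: its name, and indented under it one key for each argument. step_arm: Moves the arm, as the interface text tells. Its arguments: {"type":"object","properties":{"steps":{"type":"array","items":{"type":"array","items":{"type":"array","items":{"type":"number"}}}},"squeeze":{"type":"number"}},"required":["steps"]}

```bash
mkdir -p pics; cat > h.py <<'E'
import numpy as np, cv2
from workcell import r, snapshot, camera_model, sign_off, boxes_of, cut_out
def world(cam,mask,d,m=None):
    m=m or camera_model(cam); v,u=np.nonzero(mask&(d>0)); z=d[v,u]
    P=np.c_[(u-m['cx'])/m['fx']*z,(v-m['cy'])/m['fy']*z,z]
    return (P-np.array(m['t']))@np.array(m['R'])
E
python3 - <<'E'
from h import *
for c in ("scene","top"):
    im,d=snapshot(c); cv2.imwrite(f"pics/{c}1.png",im[...,::-1])
    for n in ("red_cap","blue_cap"):
        L=cut_out(c,n)
        if not L: print(c,n,"none");continue
        P=world(c,L[0]["pixels"],d); zt=np.percentile(P[:,2],95); T=P[P[:,2]>zt-.006]
        print(c,n,L[0]["confidence"],len(P),zt,T.mean(0),T.min(0),T.max(0))
print(r.observe())
E
```

```text
scene red_cap 0.86 722 0.19279284422809043 [ 0.50614443 -0.06447815  0.1908444 ] [ 0.48189843 -0.09050104  0.18689539] [ 0.53333286 -0.03780858  0.1945908 ]
scene blue_cap 0.84 513 0.19260889899636804 [0.47753655 0.25228112 0.19086047] [0.45347978 0.22656284 0.18673701] [0.5039849  0.27834144 0.19479097]
top red_cap 0.76 347 0.1914016074886142 [ 0.50875969 -0.06151398  0.18846006] [ 0.48291998 -0.08700226  0.18541262] [ 0.5339787  -0.03617747  0.19397896]
top blue_cap 0.56 301 0.19208202447800504 [0.48034428 0.25552011 0.18914275] [0.4571114  0.22992818 0.18613444] [0.50526886 0.28061898 0.19460784]
{'clock': 0.3, 'joint_positions': array([ 1.04496818e+00,  2.76158802e-01,  1.50529467e+00,  3.67030199e-06,
        1.36067983e+00, -1.21011287e-01]), 'qvel': array([ 7.95947637e-04, -3.36566298e-03, -2.76089477e-03, -2.70998608e-04,
       -2.54849999e-05, -8.23290145e-04]), 'tau': array([-4.09863414e-04, -4.04086804e+01, -2.37086928e+01,  7.03131594e-02,
        2.99895136e-02, -9.31742807e-05]), 'tool_pos': array([0.2263979 , 0.52839078, 0.20518778]), 'eef_rot': array([-3.14105639e+00, -6.88283974e-05,  2.73677501e+00]), 'contact_force': array([0.15933266, 1.46360944, 0.01921173]), 'wrist_torque': array([-0.01024878, -0.020864  , -0.01016618]), 'gripper_force': 0.0, 'gripper_width': 0.0943120225748651}
```

View pics/scene1.png

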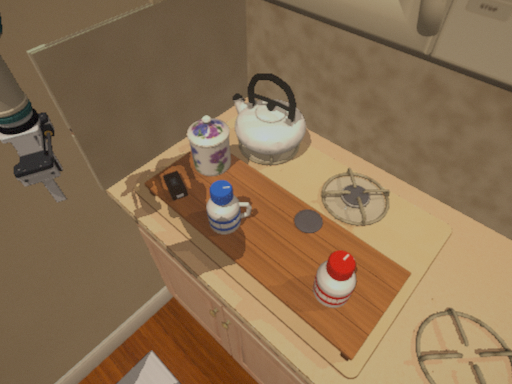

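View pics/top1.png

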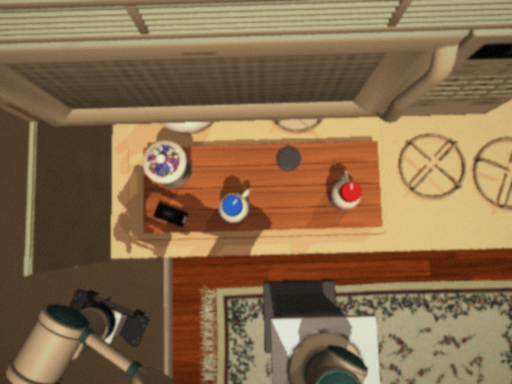

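Both pictures agree. The red-capped jug stands at scene pixel (341,265) and top pixel (350,190), alone at the right end of the board. The blue jug is at (222,192) and (233,207), well clear of it. I'll raise the arm and cross over to the red cap.

step_arm:
  steps:
    - [[1,0,0,0.05,0,0,0],[1,0.01,-0.04,0.05,0,0,0],[1,0.03,-0.06,0.01,0,0,0],[1,0.03,-0.06,0,0,0,0],[1,0.03,-0.06,0,0,0,0]]
  squeeze: 45

```text
clock: 0.92
tool_pos: [0.3202, 0.3213, 0.3133]
eef_rot: [3.141, 0.001, 2.738]
contact_force: [0.9, -0.2, 0.1]
gripper_width: 0.0943
gripper_force: 0.0
```

step_arm:
  steps:
    - [[1,0.03,-0.06,0,0,0,0],[1,0.03,-0.06,0,0,0,0],[1,0.03,-0.06,0,0,0,0],[1,0.03,-0.06,0,0,0,0],[1,0.03,-0.06,0,0,0,0]]

```text
clock: 1.55
tool_pos: [0.46, 0.0415, 0.3132]
eef_rot: [3.141, 0.001, 2.737]
contact_force: [0.7, 1.3, 0.4]
gripper_width: 0.094
gripper_force: 0.0
```

step_arm:
  steps:
    - [[1,0.02,-0.05,0,0,0,0],[1,0,-0.03,0,0,0,0],[1,0,0,0,0,0,0]]

```text
clock: 1.92
tool_pos: [0.4795, -0.0383, 0.3125]
eef_rot: [-3.141, -0.001, 2.733]
contact_force: [-0.5, -0.0, -0.8]
gripper_width: 0.0939
gripper_force: 0.0
```

```bash
cat >> h.py <<'E'
def wristmodel():
    from scipy.spatial.transform import Rotation as Ro
    o=r.observe(); m=dict(camera_model("wrist")); T=np.eye(4)
    T[:3,:3]=Ro.from_euler('xyz',o['eef_rot']).as_matrix(); T[:3,3]=o['tool_pos']
    C=np.linalg.inv(T@np.array(m['tool_from_camera'])); m['R']=C[:3,:3]; m['t']=C[:3,3]; return m
E
python3 - <<'E'
from h import *
m=wristmodel(); im,d=snapshot("wrist"); cv2.imwrite("pics/w1.png",im[...,::-1])
L=cut_out("wrist","red_cap"); o=r.observe(); print(o['tool_pos'],o['joint_positions'])
if L:
    k=L[0]["pixels"]; P=world("wrist",k,d,m); zt=np.percentile(P[:,2],90); T=P[P[:,2]>zt-.005]
    (c,rad)=cv2.minEnclosingCircle((T[:,:2]*1000).astype(np.float32)); print(zt,T.mean(0),c,rad)
    v,u=np.nonzero(k); w=k&(im.min(2)>130); W=world("wrist",w,d,m)
    if len(W): print(len(W),W.min(0),W.max(0)); 
    if len(W)>1: print(cv2.fitLine((W[:,:2]*1000).astype(np.float32),1,0,1,.01).ravel())
E
```

```text
[ 0.4792136  -0.03605157  0.31287229] [-2.20872180e-01  8.68127372e-02  1.48522234e+00  1.05215856e-03
  1.56994713e+00 -1.38639238e+00]
0.18969844661727014 [ 0.50598386 -0.06211639  0.18870938] (507.5025329589844, -62.81058883666992) 26.92643928527832
39 [ 0.48433944 -0.07804255  0.1384273 ] [ 0.52836688 -0.06177317  0.19102988]
[ 9.8050153e-01  1.9651130e-01  4.9734680e+02 -6.8447304e+01]
```

step_arm:
  steps:
    - [[1,0.014,-0.013,0,0,0,-1],[1,0.014,-0.013,0,0,0,-1],[1,0,0,-0.04,0,0,-1],[1,0,0,-0.04,0,0,-1],[1,0,0,-0.03,0,0,0]]

```text
clock: 2.65
tool_pos: [0.5067, -0.0605, 0.2016]
eef_rot: [3.141, -0.001, 2.32]
contact_force: [0.4, -0.3, -0.5]
gripper_width: 0.0942
gripper_force: 0.0
```

```bash
python3 - <<'E'
from h import *
m=wristmodel(); im,d=snapshot("wrist"); cv2.imwrite("pics/w2.png",im[...,::-1])
L=cut_out("wrist","red_cap"); o=r.observe(); print(o['tool_pos'],o['eef_rot'],o['contact_force'])
if L:
    k=L[0]["pixels"]; P=world("wrist",k,d,m); zt=np.percentile(P[:,2],90); T=P[P[:,2]>zt-.005]
    (c,rad)=cv2.minEnclosingCircle((T[:,:2]*1000).astype(np.float32)); print(zt,T.mean(0),c,rad)
E
```

```text
[ 0.50484887 -0.06023651  0.20010224] [-3.13844545 -0.00615537  2.32010261] [-0.02324441  0.64086751  0.31275591]
0.18967992767257563 [ 0.50630217 -0.06103615  0.18876589] (507.6604309082031, -62.53044891357422) 26.909547805786133
```

View pics/w2.png

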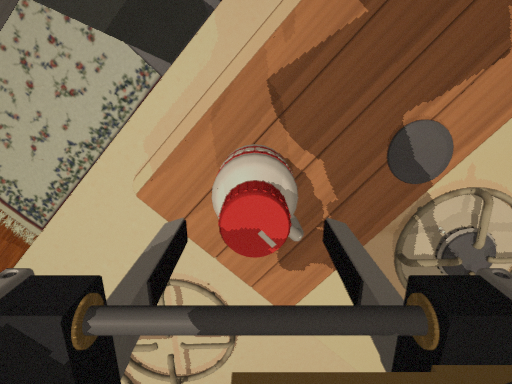

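The wrist view shows the red cap at about (255,220), midway between the open fingers, with the pointer toward the handle. I'll descend and grip.

step_arm:
  steps:
    - [[1,0.002,-0.002,-0.02,0,0,0],[1,0,0,-0.02,0,0,0],[0.5,0,0,0,0,0,0],[0.3,0,0,0,0,0,0],[0.3,0,0,0,0,0,0]]
  squeeze: 45

```text
clock: 3.38
tool_pos: [0.5103, -0.0646, 0.1643]
eef_rot: [3.14, 0.002, 2.318]
contact_force: [-0.7, -0.3, 0.3]
gripper_width: 0.0674
gripper_force: 0.0
```

step_arm:
  steps:
    - [[0.3,0,0,0,0,0,0],[0.3,0,0,0,0,0,0],[0.3,0,0,0,0,0,0]]

```text
clock: 3.75
tool_pos: [0.5098, -0.0647, 0.1635]
eef_rot: [3.141, 0.001, 2.318]
contact_force: [0.1, 0.5, 3.9]
gripper_width: 0.0537
gripper_force: 45.0
```

step_arm:
  steps:
    - [[0.3,0,0,-0.003,0,0,0],[0.3,0,0,-0.003,0,0,0],[0.3,0,0,-0.003,0,0,0],[0.3,0,0,0,0,0,0],[0.3,0,0,0,0,0,0]]

```text
clock: 4.38
tool_pos: [0.5098, -0.0647, 0.1554]
eef_rot: [3.141, 0.001, 2.318]
contact_force: [-1.6, -0.1, 10.1]
gripper_width: 0.0536
gripper_force: 45.0
```

step_arm:
  steps:
    - [[0.3,0,0,-0.0015,0,0,0],[0.3,0,0,0,0,0,0.5],[0.3,0,0,0,0,0,0.5],[0.3,0,0,0,0,0,0.5],[0.3,0,0,0,0,0,0.5]]

```text
clock: 5.0
tool_pos: [0.5108, -0.0648, 0.1545]
eef_rot: [3.14, 0.004, 2.529]
contact_force: [0.0, 1.5, 10.3]
gripper_width: 0.0538
gripper_force: 45.0
```

```bash
python3 -c "
from h import *
o=r.observe(); print(o['tool_pos'],o['eef_rot'],o['contact_force'],o['wrist_torque'],o['joint_positions'])"
```

```text
[ 0.51082694 -0.06480735  0.1544946 ] [3.13967014 0.00361445 2.52867527] [ 0.02165933  1.47066966 10.25940297] [ 0.18707123  0.12571696 -0.0596842 ] [-2.61812627e-01  2.18929204e-01  1.71662688e+00  6.02617090e-04
  1.20198147e+00 -1.21991115e+00]
```

step_arm:
  steps:
    - [[0.3,0,0,0,0,0,0.8],[0.3,0,0,0,0,0,0.8],[0.3,0,0,0,0,0,0.8],[0.3,0,0,0,0,0,0.8],[0.3,0,0,0,0,0,0.8]]

```text
clock: 5.62
tool_pos: [0.5113, -0.0645, 0.1545]
eef_rot: [3.14, 0.005, 2.948]
contact_force: [0.9, 1.7, 10.5]
gripper_width: 0.0537
gripper_force: 45.0
```

step_arm:
  steps:
    - [[0.3,0,0,0,0,0,0.8],[0.3,0,0,0,0,0,0.8],[0.3,0,0,0,0,0,0.8],[0.3,0,0,0,0,0,0.8],[0.3,0,0,0,0,0,0]]

```text
clock: 6.25
tool_pos: [0.5112, -0.064, 0.1545]
eef_rot: [3.141, 0.005, -3.002]
contact_force: [-1.2, 2.7, 10.9]
gripper_width: 0.0536
gripper_force: 45.0
```

```bash
python3 - <<'E'
from h import *
o=r.observe(); print(o['tool_pos'],o['eef_rot'],o['contact_force'],o['wrist_torque'],o['joint_positions'])
im,d=snapshot("scene"); cv2.imwrite("pics/s2.png",cv2.resize(im[210:320,280:410,::-1],None,fx=5,fy=5))
E
```

```text
[ 0.51119996 -0.06395932  0.15446944] [ 3.14106425  0.00477085 -3.00172372] [-1.22440563  2.72347706 10.90779062] [0.49579503 0.01965571 0.0728201 ] [-0.26138572  0.21912416  1.71643114  0.00251932  1.20185288 -1.97295587]
```

View pics/s2.png

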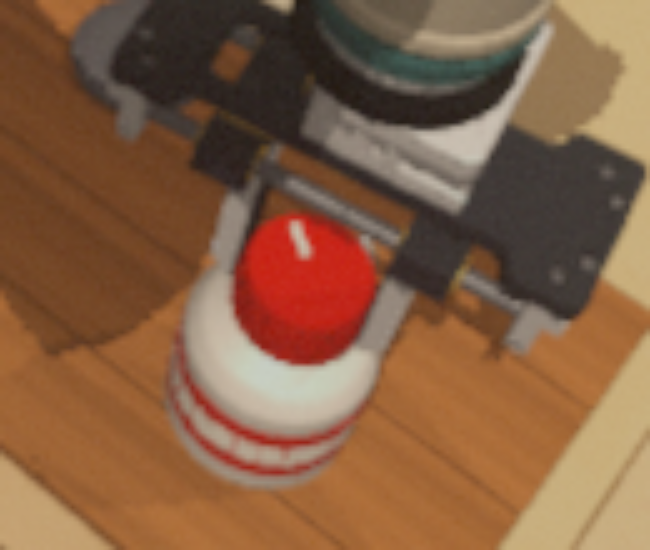

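The cap's pointer, at crop pixel (300,240), has turned well counter-clockwise. The cap is still pressed and the jug is upright. I'll start the lift gently.

step_arm:
  steps:
    - [[0.3,0,0,0.004,0,0,0],[0.3,0,0,0.004,0,0,0],[0.3,0,0,0.004,0,0,0],[0.3,0,0,0.002,0,0,0],[0.3,0,0,0,0,0,0]]

```text
clock: 6.92
tool_pos: [0.5094, -0.0641, 0.166]
eef_rot: [3.14, -0.0, -3.002]
contact_force: [1.2, 3.8, 0.0]
gripper_width: 0.0537
gripper_force: 45.0
```

step_arm:
  steps:
    - [[0.3,0,0,0.005,0,0,0],[0.3,0,0,0.005,0,0,0],[0.3,0,0,0,0,0,0]]

```text
clock: 7.3
tool_pos: [0.5095, -0.0643, 0.1769]
eef_rot: [3.141, 0.0, -3.002]
contact_force: [0.3, 3.6, 1.0]
gripper_width: 0.0536
gripper_force: 45.0
```

The cap came off with no pull from the lugs. I'll lift it to about 75 mm above its seat.

step_arm:
  steps:
    - [[0.3,0,0,0.015,0,0,0],[0.3,0,0,0.02,0,0,0],[0.3,0,0,0.02,0,0,0],[0.3,0,0,0.007,0,0,0],[0.3,0,0,0,0,0,0]]

```text
clock: 7.92
tool_pos: [0.5094, -0.0651, 0.2391]
eef_rot: [-3.141, 0.001, -3.002]
contact_force: [0.1, -0.3, -0.4]
gripper_width: 0.0537
gripper_force: 45.0
```

step_arm:
  steps:
    - [[0.3,0,0,0,0,0,0],[0.3,0,0,0,0,0,0],[0.3,0,0,0,0,0,0]]

```text
clock: 8.3
tool_pos: [0.5092, -0.0646, 0.2379]
eef_rot: [3.141, -0.001, -3.002]
contact_force: [-0.2, 0.4, -0.3]
gripper_width: 0.0536
gripper_force: 45.0
```

```bash
python3 - <<'E'
from h import *
o=r.observe(); print(o['tool_pos'],o['eef_rot'],o['contact_force'],o['gripper_force'])
im,d=snapshot("scene"); cv2.imwrite("pics/s3.png",cv2.resize(im[190:320,270:410,::-1],None,fx=4,fy=4))
for n in ("red_cap","red_jug"):
    L=cut_out("scene",n)
    if L: P=world("scene",L[0]["pixels"],d); print(n,L[0]["confidence"],np.percentile(P,[2,50,98],axis=0))
E
```

```text
[ 0.50916155 -0.06459573  0.2379083 ] [ 3.14118232e+00 -1.03970556e-03 -3.00185976e+00] [-0.1551552   0.43336428 -0.34856151] 44.999247406376526
red_cap 0.88 [[ 0.47991566 -0.09140829  0.236289  ]
 [ 0.49757775 -0.06780725  0.26470579]
 [ 0.52893086 -0.04133407  0.26717931]]
red_jug 0.6 [[ 0.46653063 -0.1039642   0.0573679 ]
 [ 0.48805841 -0.07190079  0.13371446]
 [ 0.53216589 -0.02911067  0.18715931]]
```

View pics/s3.png

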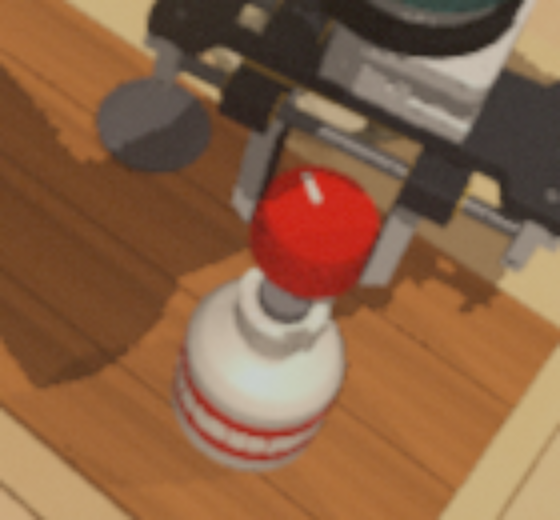

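The cap, at crop (315,230), is held level over the open neck at (285,310). It is about 75 mm above its seat, and the jug is upright.

```bash
python3 -c "
from workcell import sign_off
print(sign_off())"
```

```text
the job is handed in; nothing more can be done
None
```

I opened the red-capped jug and handed the job in at about 8.4 s on the robot's clock; the cap is held level about 75 mm above its seat, straight over the upright jug, and the arm went near nothing else; no verdict came back.

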